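Put the finishing brush and filling spatula back in their tray compartments

ROBOT

A 6-joint arm with a two-finger parallel gripper is mounted at the origin on the work surface. World frame = base frame: x ahead of the robot, y to its left, z up, the work surface at z = 0. Lengths are in m, angles in degrees, forces in N, time in s.
With the tool pointing down it reaches from about 0.325 to 0.85 m from the base axis. Payload 15.5 kg.
Tool frame: the origin (TCP) lies midway between the tips of the shut fingers; the grasp point (between the pads) lies 19 mm behind it; y points along the fingers, x is the direction in which the jaws open and shut, and the axes are right-handed (so a half turn about y gives the same grasp; the last joint's range is limited). The gripper opens to 91 mm and grips with 3 to 60 N. Pads are 32 mm wide; open, the fingers measure 118 mm over their backs; the gripper's body (76 mm by 178 mm) begins 60 mm behind the grasp point.
Start: joints at [66.091, 28.281, 77.091, -0, 74.628, -5.472], TCP at [0.198, 0.593, 0.214] pointing down, gripper open.
Joint ranges: [-166.48, 166.48], [-47.26, 123.95], [12.59, 153.08], [-70.14, 250.14], [6.76, 159.57], [-176.63, 176.63]. Speed limits (degrees/s): [108.29, 108.29, 147.25, 172.46, 172.46, 172.46].

INTERFACE

Orientations are given as a 3x3 rotation matrix whose columns are the frame's x, y, z axes.
In Python, from bench import ctrl gives the robot as it stands. The module is installed in compiled form; this text tells all that it offers. Calls block until the motion is done:
- ctrl.goto(position, orientation): joint-space move of the TCP to a pose.
- ctrl.move_l(position, vel=0.15, ori=None, contact_N=None): straight line of the TCP; ori=None keeps the orientation; vel is the mean speed in m/s. With contact_N (N) it stops when the force on the tool has changed by that much, and returns True; else False.
- ctrl.movej(angles): joint-space move.
- ctrl.command_gripper(opening): opening from 0.0 (shut) to 1.0 (fully open); the grip force is fixed at half the most; returns when the fingers have stopped.
- ctrl.sleep(seconds).
- ctrl.ik(position, orientation): joint angles nearest the present ones, or None.
- ctrl.read_camera(name): name is "side" or "top" or "wrist"; returns the picture (384x512x3 uint8, blue, green, red); there is no depth.
- ctrl.camera_params(name): a dict with "fx", "fy", "cx", "cy" (pixels), "pose" (4x4, takes a point from camera to world coordinates); the wrist camera has in their place "T_tool_cam" (4x4, takes a point from camera to tool coordinates, whose origin is the TCP and whose axes are the tool frame's). Camera axes: x right, y up, looking along -z (the intrinsics and any distortion apply to the point x, -y, -z); pixel columns grow to the right and rows downward; lengths in m; the calibration is good to about 2 mm. A picture is of the moment at which its call begins: read the wrist's pose just before it. camera_params takes no time and is no camera call.
A pose or a line that the arm cannot do raises ctrl.MotionError and nothing moves.
- ctrl.sign_off(): hands the job in, once; it reports no verdict.
Readings, each from a call of its own:
- ctrl.current_t(): time.
- ctrl.current_q(): joint angles.
- ctrl.current_dq(): joint speeds.
- ctrl.current_effort(): joint torques, N m.
- ctrl.current_tool_pos(): TCP position.
- ctrl.current_eef_rot(): TCP orientation.
- ctrl.current_contact_force(): force on the tool from outside, world axes, zero at the start.
- ctrl.current_wrist_torque(): the same for the moment, N m.
- ctrl.current_grip_width(): opening from 0.0 (shut) to 1.0 (fully open).
Only numpy, scipy, OpenCV 4.12 (cv2) and the standard library are available. Lean on these libraries where they do the work, as an engineer would, in place of code of your own. Each camera call takes 0.05 s, during which the arm holds its last target.

TASK

Tidy the finishing tools: lay the brush with the blue handle flat in the blue-lined compartment of the wooden tray, and the spatula with the yellow handle flat in the yellow-lined compartment, each lying along its compartment (either end first) and set down rather than dropped.

Things in the scene. Friction and masses are not known exactly. Their poses are not given: they have to be found in the camera images.
- brush_mid (a point): Flat brush with a blue handle, lying flat; 170 mm long along x (bristles at +x), z up. Point: half-way along, half-way up the handle, 7 mm above the underside, near the centre of mass; grip here across y. Handle (x -85 to +20 mm): 24 mm wide, 14 thick. Head (x 20 to 85): 48 wide, 14 thick. About 70 g. A like brush with a red handle lies nearby.
- spatula_mid (a point): Filling spatula with a yellow handle, lying flat; 170 mm long along x (steel blade at +x), z up. Point: half-way along, half-way up the handle, 8 mm above the underside, near the centre of mass; grip here across y. Handle (x -85 to +20 mm): 24 mm wide, 16 thick. Blade (x 20 to 85): 24 to 48 wide, 3 thick. About 90 g. A like one with a black handle lies beyond.
- blue_pocket (a point): Centre of the floor of the blue-lined compartment in the fixed brown wooden tray. The compartment is open on top, 200 mm long inside (along this point's x axis) and 80 mm wide (y); z is up. Its floor is 8 mm above the table; its walls are 6 mm thick and rise 16 mm above its floor.
- yellow_pocket (a point): Centre of the floor of the yellow-lined compartment in the same tray, at right angles to the blue one. Open on top, 200 mm long inside (along this point's x axis) and 80 mm wide (y); z is up. Its floor is 8 mm above the table; its walls are 6 mm thick and rise 16 mm above its floor.
Not all that is in view belongs to the job. Leave any green look-alike of the part that bears brush_mid alone.

How it is judged:
By the outcome, as a careful person would: the job done as asked, in the order asked, and still so for the second after the job is handed in, with the robot touching nothing.
It also fails if it takes over 58 s, if anything falls off the work surface, if the arm or the gripper's body presses on something with over 40 N, if the wrist force passes 120 N, or if a joint passes its speed limit or range.

## Working session

There is one attempt and no reset: what is moved stays moved. The work goes in short steps, each a Python script; the robot and the scene stay as the last script left them, time stands still between calls to the robot, and variables do not carry over. Pictures are saved under pics/ and viewed, and the job is handed in when it is done.

```bash
mkdir -p pics
python3 - <<'E'
from bench import ctrl
import cv2,numpy as np
np.set_printoptions(precision=4,suppress=True)
print(ctrl.current_t())
for n in ["top","side","wrist"]:
    p=ctrl.camera_params(n);print(n,p)
    cv2.imwrite(f"pics/{n}0.png",ctrl.read_camera(n))
print(ctrl.current_eef_rot(),ctrl.current_tool_pos())
E
```

```text
0.0
top {'fx': 374.55405543813157, 'fy': 374.55405543813157, 'cx': 249.62631322006217, 'cy': 189.0632991444429, 'pose': array([[-0.0006,  0.986 , -0.167 ,  0.2614],
       [-0.9999, -0.0034, -0.0162, -0.0285],
       [-0.0165,  0.1669,  0.9858,  1.0751],
       [ 0.    ,  0.    ,  0.    ,  1.    ]])}
side {'fx': 413.9079676890769, 'fy': 413.9079676890769, 'cx': 253.01316407904548, 'cy': 198.0585094877254, 'pose': array([[ 0.7734,  0.3243, -0.5446, -0.083 ],
       [-0.6339,  0.3941, -0.6655, -0.699 ],
       [-0.0012,  0.8599,  0.5104,  0.5745],
       [ 0.    ,  0.    ,  0.    ,  1.    ]])}
wrist {'fx': 294.8541249659264, 'fy': 294.8541249659264, 'cx': 257.09308665572433, 'cy': 196.35785406924748, 'T_tool_cam': array([[ 1.    ,  0.0006, -0.0001, -0.0005],
       [-0.0002,  0.2676, -0.9635, -0.171 ],
       [-0.0006,  0.9635,  0.2676,  0.0752],
       [ 0.    ,  0.    ,  0.    ,  1.    ]])}
[[ 0.3163 -0.0004 -0.9487]
 [ 0.9487 -0.0009  0.3163]
 [-0.001  -1.      0.0001]] [0.1975 0.5927 0.2134]
```

View pics/top0.png

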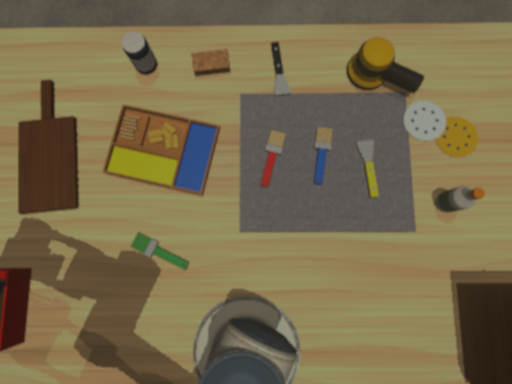

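View pics/side0.png

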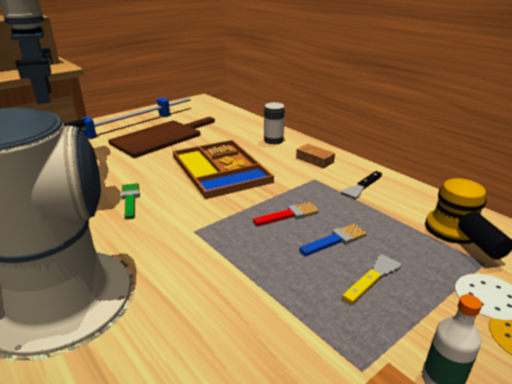

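View pics/wrist0.png

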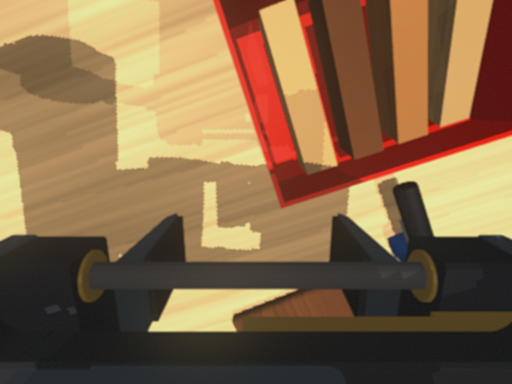

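```bash
cat > h.py <<'E'
from bench import ctrl
import cv2,numpy as np
np.set_printoptions(precision=4,suppress=True)
def cast(name,px,z,P=None):
    p=ctrl.camera_params(name); T=p['pose'] if P is None else P
    px=np.atleast_2d(np.asarray(px,float))
    d=np.c_[(px[:,0]-p['cx'])/p['fx'],-(px[:,1]-p['cy'])/p['fy'],-np.ones(len(px))]@T[:3,:3].T
    o=T[:3,3]; return o+d*((z-o[2])/d[:,2])[:,None]
def wpose():
    T=np.eye(4);T[:3,:3]=ctrl.current_eef_rot();T[:3,3]=ctrl.current_tool_pos()
    return T@ctrl.camera_params('wrist')['T_tool_cam']
def biggest(m,roi=None):
    m=m.astype(np.uint8)*255
    if roi is not None:
        r=np.zeros_like(m);x0,y0,x1,y1=roi;r[y0:y1,x0:x1]=255;m&=r
    c,_=cv2.findContours(m,cv2.RETR_EXTERNAL,cv2.CHAIN_APPROX_NONE)
    return max(c,key=cv2.contourArea)[:,0,:]
def rect(xy):
    return cv2.minAreaRect((xy[:,:2]*1000).astype(np.float32))
H={'blue':(100,130),'yellow':(22,33)}
def mask(im,c):
    h=cv2.cvtColor(im,cv2.COLOR_BGR2HSV)
    return (h[...,0]>=H[c][0])&(h[...,0]<=H[c][1])&(h[...,1]>150)&(h[...,2]>60)
def R(a): # jaw direction angle deg in xy
    a=np.radians(a);x=np.array([np.cos(a),np.sin(a),0]);y=np.array([0,0,-1.])
    return np.c_[x,y,np.cross(x,y)]
E
python3 - <<'E'
from h import *
im=cv2.imread('pics/top0.png')
print(ctrl.current_t())
for n,c,roi,z in [('brush','blue',(300,110,345,200),.014),('spat','yellow',(345,130,395,210),.016),('bpock','blue',(90,90,230,210),.008),('ypock','yellow',(90,90,230,210),.008)]:
    ct=biggest(mask(im,c),roi); xy=cast('top',ct,z); print(n,ct.mean(0),rect(xy))
a=cv2.resize(im[100:225,235:415],None,fx=4,fy=4,interpolation=cv2.INTER_CUBIC)
b=cv2.resize(im[100:200,95:230],None,fx=4,fy=4,interpolation=cv2.INTER_CUBIC)
cv2.imwrite('pics/c1.png',a);cv2.imwrite('pics/c2.png',b)
E
```

```text
0.15
brush [319.7945 165.7808] ((508.5810241699219, -214.2622833251953), (17.91777229309082, 97.6807861328125), 81.35136413574219)
spat [371.1013 178.8101] ((468.9449157714844, -359.218994140625), (100.62491607666016, 23.20430564880371), 6.072106838226318)
bpock [195.0671 156.439 ] ((541.7532958984375, 148.91903686523438), (69.64387512207031, 189.1661834716797), 76.67455291748047)
ypock [142.1657 165.1771] ((514.9646606445312, 305.6042785644531), (200.0982208251953, 80.99113464355469), 76.7695083618164)
```

View pics/c1.png

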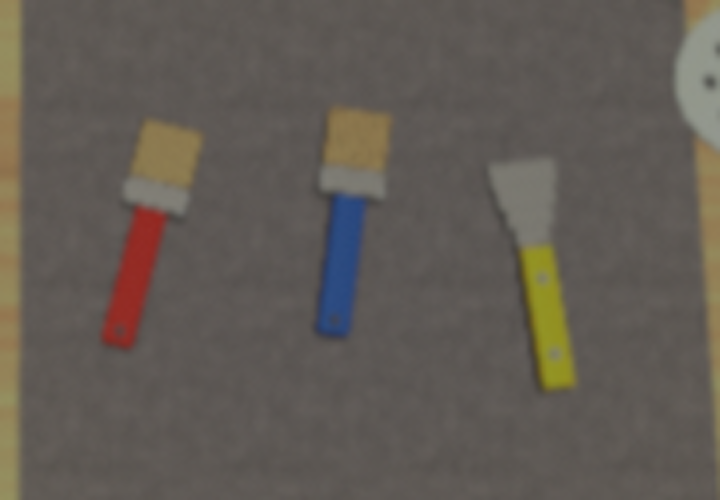

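View pics/c2.png

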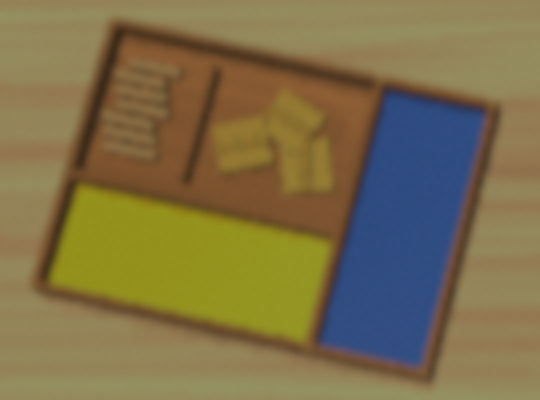

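Run:
```python
from h import *
ctrl.goto([.66,-.28,.26],R(-98))
print(ctrl.current_t(),ctrl.current_q())
T=wpose(); im=ctrl.read_camera('wrist'); np.save('T1.npy',T); cv2.imwrite('pics/w1.png',im)
```

```text
3.6 [-27.7004  34.3049  58.5502   0.0072  87.1451  70.2333]
```

View pics/w1.png

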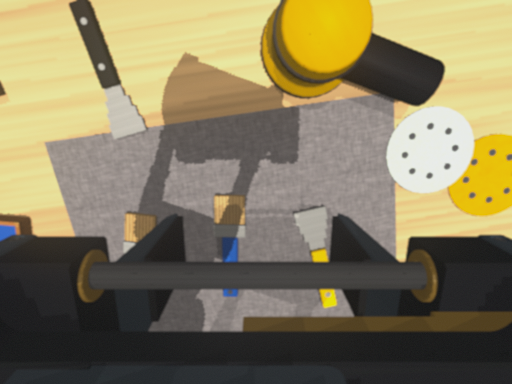

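Run:
```python
from h import *
ctrl.goto([.43,-.28,.26],R(-98))
print(ctrl.current_t(),ctrl.current_q())
T=wpose(); im=ctrl.read_camera('wrist'); np.save('T1.npy',T); cv2.imwrite('pics/w2.png',im)
for n,c,z in [('brush','blue',.014),('spat','yellow',.016)]:
    m=mask(im,c); m[230:]=0
    cs,_=cv2.findContours(m.astype(np.uint8),0,1)
    for k in cs:
        if cv2.contourArea(k)>150: print(n,k[:,0].mean(0),rect(cast('wrist',k[:,0],z,T)))
```

```text
4.5667 [-39.7037  16.6436  88.6954   0.0135  74.5858  58.2898]
brush [201.9006 117.0552] ((510.6914978027344, -215.96865844726562), (21.29319190979004, 100.79983520507812), 81.07709503173828)
spat [309.3931 131.8728] ((470.89013671875, -359.86614990234375), (102.51822662353516, 23.948436737060547), 6.173959255218506)
spat [487.375   25.3533] ((571.1555786132812, -589.332763671875), (81.45147705078125, 61.02419662475586), 81.97461700439453)
```

View pics/w2.png

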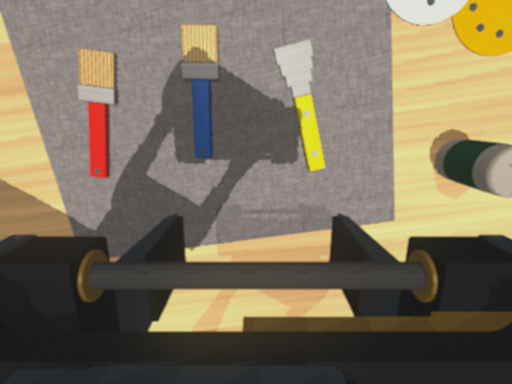

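Confirmed in both views and in the crop. The candidates are the blue-handled brush (top 321,165; wrist 202,115), the red one (268,165) and the green one (160,250). Only the first has a blue handle. The spatula with the yellow handle is at (371,179); the black one is at (279,67). I'll grasp the blue brush.

```bash
cat >> h.py <<'E'
def grasp(mid,ang,jaw,ztcp):
    ctrl.command_gripper(.5)
    p=np.array(mid)
    ctrl.goto([*p,.10],R(jaw))
    ctrl.move_l([*p,.03],.15)
    c=ctrl.move_l([*p,ztcp],.05,contact_N=8)
    print('contact',c,ctrl.current_tool_pos(),ctrl.current_contact_force())
    ctrl.command_gripper(0.)
    print('w',ctrl.current_grip_width()*91)
    q=ctrl.current_tool_pos()
    ctrl.move_l([q[0],q[1],.11],.12)
    print('w',ctrl.current_grip_width()*91,ctrl.current_contact_force(),ctrl.current_wrist_torque(),ctrl.current_t(),q)
E
python3 - <<'E'
from h import *
a=np.radians(-8.8); m=np.array([.510,-.2155])+.030*np.array([np.cos(a),np.sin(a)])
grasp(m,-8.8,-98.8,.005)
cv2.imwrite('pics/t2.png',ctrl.read_camera('top'));cv2.imwrite('pics/s2.png',ctrl.read_camera('side'))
im=np.hstack([cv2.imread('pics/s2.png')[80:330,200:460],cv2.imread('pics/t2.png')[50:300,200:460]])
cv2.imwrite('pics/c3.png',im)
E
```

```text
contact False [ 0.5396 -0.2201  0.0049] [-0.0994  0.2486 -0.3326]
w 23.707724706562864
w 23.414595050450682 [-0.4774  0.2054 -0.4499] [ 0.021   0.1947 -0.0344] 9.025 [ 0.5397 -0.2201  0.0052]
```

View pics/c3.png

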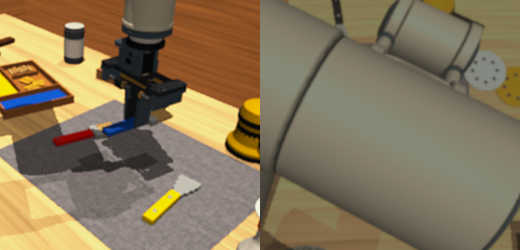

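```bash
cat >> h.py <<'E'
def place(c,jaw,z0,op):
    ctrl.goto([*c,.11],R(jaw))
    ctrl.move_l([*c,z0+.025],.12)
    k=ctrl.move_l([*c,z0-.003],.025,contact_N=3)
    print('contact',k,ctrl.current_tool_pos(),ctrl.current_contact_force(),ctrl.current_grip_width()*91)
    ctrl.command_gripper(op)
    print('w',ctrl.current_grip_width()*91)
    ctrl.move_l([*c,.12],.12); print(ctrl.current_t())
E
python3 - <<'E'
from h import *
a=np.radians(-13.3); c=np.array([.5405,.1493])-.002*np.array([np.cos(a),np.sin(a)])
place(c,-103.3,.0130,.44)
ctrl.goto([.43,-.28,.26],R(-84))
cv2.imwrite('pics/t3.png',ctrl.read_camera('top'))
T=wpose(); im=ctrl.read_camera('wrist'); cv2.imwrite('pics/w3.png',im)
m=mask(im,'yellow');m[230:]=0
for k in cv2.findContours(m.astype(np.uint8),0,1)[0]:
    if cv2.contourArea(k)>150: print(k[:,0].mean(0),rect(cast('wrist',k[:,0],.016,T)))
b=cv2.imread('pics/t3.png')
cv2.imwrite('pics/c4.png',cv2.resize(b[95:205,95:230],None,fx=4,fy=4)); print(ctrl.current_t(),ctrl.current_q())
E
```

```text
contact True [0.5384 0.1497 0.013 ] [0.4263 0.5162 6.5677] 23.756595921464356
w 40.13374570721311
13.675
[317.2914 144.8743] ((471.21112060546875, -359.55963134765625), (100.84564208984375, 24.22991371154785), 6.14808988571167)
[497.6951  84.8293] ((572.3668212890625, -578.5049438476562), (88.02464294433594, 46.268653869628906), 19.010908126831055)
15.475 [-39.6613  16.6213  88.8427   0.0047  74.5688  44.2861]
```

View pics/c4.png

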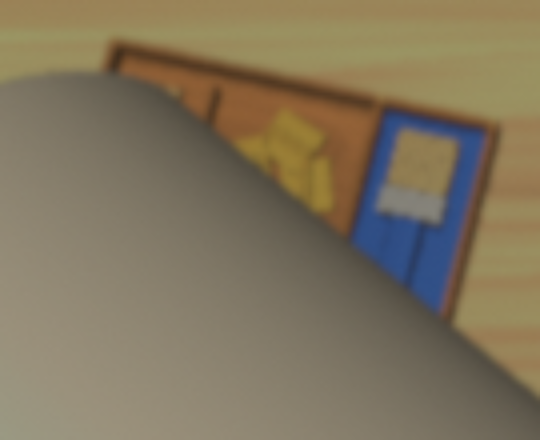

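The brush lies centred in the blue pocket (head at about (199,138) in the full top image). The spatula pose is unchanged, so I'll pick it up now.

Run:
```python
from h import *
a=np.radians(6.15); m=np.array([.4708,-.3596])+.030*np.array([np.cos(a),np.sin(a)])
grasp(m,0,-83.85,.005)
w=ctrl.current_grip_width()*91
if 20<w<28:
    a=np.radians(76.75); c=np.array([.515,.3056])-.002*np.array([np.cos(a),np.sin(a)])
    place(c,-13.25,.0130,.44)
    ctrl.goto([.45,-.25,.3],R(-84))
    ctrl.sleep(.2)
    cv2.imwrite('pics/t5.png',ctrl.read_camera('top'));cv2.imwrite('pics/s5.png',ctrl.read_camera('side'))
    b=cv2.imread('pics/t5.png');s=cv2.imread('pics/s5.png')
    cv2.imwrite('pics/c5.png',np.hstack([cv2.resize(b[95:205,95:230],(400,326)),cv2.resize(s[125:210,160:285],(400,326))])); print(ctrl.current_t())
```

```text
contact False [ 0.5006 -0.3564  0.0049] [-0.4122  0.4294  0.3333]
w 23.769164612861235
w 23.68008358874182 [-0.794  -0.128  -1.7824] [-0.0066  0.2078  0.0026] 19.3333 [ 0.5007 -0.3565  0.0052]
contact True [0.5144 0.3036 0.013 ] [-0.5795 -0.2927  7.3545] 23.517490151558114
w 40.52505502196916
24.85
27.25
```

View pics/c5.png

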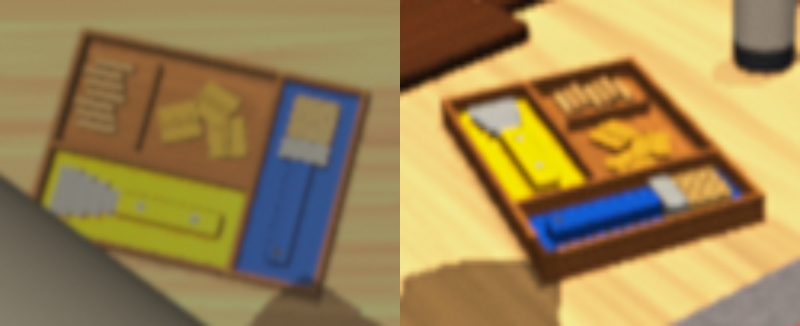

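The brush (crop centre about (303,180)) and the spatula (about (135,200)) both lie flat, lengthwise and inside their own walls. The arm is clear of them, so I'll hand in.

Run:
```python
from h import *
ctrl.sign_off(); print(ctrl.current_t())
```

```text
the job is handed in; nothing more can be done
the job is handed in; nothing more can be done
```

I laid the brush with the blue handle in the blue compartment, then the spatula with the yellow handle in the yellow one. Each was lowered slowly until contact (about 7 N) and then released. I handed the job in at about 27 s of the 58 s allowed.

The last top and side pictures show both tools flat, lying along their compartments and clear of the walls, with the gripper parked well away. In the top view the arm hid the outer corner of the yellow compartment, but the side view shows it clear. The top and wrist cameras agreed within about 2 mm on where the tools lay. No checks failed or disagreed.

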